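# Pack the stone-setting kit

### The arm

A 7-joint arm with a two-finger parallel gripper is mounted at the origin on the work surface. World frame = base frame: x ahead of the robot, y to its left, z up, the work surface at z = 0. Lengths are in m, angles in rad, forces in N, time in s.
With the tool pointing down it reaches from about 0.425 to 0.825 m from the base axis. Payload 3.6 kg.
Tool frame: the origin (TCP) lies between the finger pads; the fingertips stand 25 mm ahead of it and the grasp point (between the pads) lies 6 mm ahead of it (bot.tip_reach is the z of the fingertips in the tool frame, in m); z points along the fingers, y is the line along which they close (so a half turn about z gives the same grasp; the last joint's range is limited). The gripper opens to 85 mm and grips with 20 to 120 N. Pads are 22 mm wide; open, the fingers measure 114 mm over their backs; the gripper's body (76 mm by 85 mm) begins 54 mm behind the grasp point. The pads swing forward as they close: fully open they stand 13 mm farther back than shut.
Start: joints at [1.3, 0.615, -0.013, 1.423, 0.008, 1.103, -0.04], TCP at [0.157, -0.631, 0.256] pointing down, gripper open.
Joint ranges: [-3.12, 3.12], [-0.3, 2.06], [-1.34, 1.32], [0.26, 2.42], [-1.36, 4.5], [0.01, 1.98], [-2.84, 2.84]. Speed limits (rad/s): [2.79, 2.79, 3.14, 3.14, 3.14, 3.14, 3.14].

### API

Orientations are given as a 3x3 rotation matrix whose columns are the frame's x, y, z axes.
In Python, from workcell import bot gives the robot as it stands. Calls block until the motion is done:
- bot.reach(position, orientation): joint-space move of the TCP to a pose.
- bot.move_linear(position, ori=None, velocity=0.15): straight line of the TCP; ori=None keeps the orientation; velocity is the mean speed in m/s.
- bot.move_j(angles): joint-space move.
- bot.release() and bot.grab(): open the fingers fully, or close them until they stop; the grip force is fixed at half the most.
- bot.hold(seconds).
- bot.inverse_kinematics(position, orientation): joint angles nearest the present ones, or None.
- bot.get_obs(): the state.
- bot.capture(name): name is "side" or "top"; returns a dict with "frame" (480x640x3 uint8, red, green, blue), "camera_matrix" (3x3 intrinsics, pixels), "eye" and "rotation" of the camera in the world. Camera axes: x right, y up, looking along -z (the intrinsics and any distortion apply to the point x, -y, -z); pixel columns grow to the right and rows downward; lengths in m; the calibration is good to about 2 mm. A picture is of the moment at which its call begins. There is no depth.
A pose or a line that the arm cannot do raises bot.MotionError and nothing moves.
- bot.finish_job(): hands the job in; it is judged then, once.
The state is a dict: "clock": time; "joint_pos": joint angles; "joint_vel": joint speeds; "effort": joint torques, N m; "eef_pos": TCP position; "ee_rot": TCP orientation; "contact_force": force on the tool from outside, world axes, zero at the start; "wrist_torque": the same for the moment, N m; "finger_gap": opening from 0.0 (shut) to 1.0 (fully open); "grasp_force": force on a finger pad.
Only numpy, scipy, OpenCV 4.12 (cv2) and the standard library are available. Lean on these libraries where they do the work, as an engineer would, in place of code of your own. Each camera call takes 0.05 s, during which the arm holds its last target. There are 200 camera calls.

### The job

Pack the setting kit into the orange tray: first the bright steel block, set down flat and not dropped, then the wooden ring clamp and the red-handled pusher in either order. All three should end up lying flat on the tray's floor, none on top of another, and everything else on the bench stays where it is.

Things in the scene. Friction and masses are not known exactly. Their poses are not given: they have to be found in the camera images.
- tray: Orange open plastic tray, fixed to the bench: outside 260 mm (its x) by 180 mm (its y), 40 mm high, walls and floor 5 mm thick (inside 250 by 170 mm, floor 5 mm above the bench). Origin: centre of its underside, on the bench; z up.
- steel_block: Bright steel bench block, square plate 50 x 50 mm (its x and y), 18 mm thick, about 0.35 kg, lying flat. Origin: centre of its underside; z up.
- ring_clamp: Wooden ring clamp, brown bar with a brass band round its middle and a pale wedge at one end: body 120 mm long (its x), 28 mm wide (its y), 24 mm high, the wedge sticks out 15 mm more at the -x end; about 80 g. Origin: centre of the bar, 12 mm above what it lies on.
- red_pusher: Setting pusher with a RED eight-sided handle 60 mm long (along its x) and 22 mm across the flats, then 10 mm of brass ferrule and a thin steel rod: 72 mm from the origin to the rod's end at +x, 30 mm to the handle's end at -x; about 50 g. Origin: middle of the handle on its axis, 11 mm above what it lies on.
- blue_pusher: Bystander: the same pusher with a BLUE handle (origin and sizes as for the red one).
- rubber_block: Bystander: black rubber block of the same size as the steel one, 50 x 50 x 18 mm. Origin: centre of its underside.
- tin: Bystander: small round tin, aluminium with a brass-coloured lid, 55 mm across, 22 mm high. Origin: centre of its underside.
- hammer: Bystander beyond the tray: hammer 240 mm long lying along its x, wooden handle towards -x, dark steel head 88 mm across at +x, 26 mm high. Origin: under its middle, on the bench.
- cup: Bystander beyond the tray, to the right of the hammer: paper coffee cup with a black lid, 82 mm across, 95 mm high. Origin: centre of its underside.
Not all that is in view belongs to the job. There is more than one size of the ring_clamp; the one meant has the size given above.

How it is judged:
On the way:
1. the steel block lies released on the tray's floor while the ring clamp and the red pusher are still outside the tray (x of steel_block in the frame of tray between -0.105 and 0.105 m and y of steel_block in the frame of tray between -0.065 and 0.065 m and z of steel_block in the frame of tray between 0 and 0.013 m and angle between steel_block's own z axis and vertical below 0.16 rad and linear speed of steel_block below 0.03 m/s and contact force between steel_block and the fingers below 0.3 N and horizontal distance between each of ring_clamp, red_pusher and tray above 0.16 m), for 0.2 s.
At the end, for the whole second after the job is handed in: Steel block, ring clamp and red pusher lie released and at rest inside the orange tray, each on its floor: level within 9 degrees, origin at most 8 mm above its flat-lying height, and centre within 105 x 65 mm (block), 115 x 75 mm (clamp), 118 x 78 mm (pusher) of the tray centre in its x, y (x of steel_block in the frame of tray between -0.105 and 0.105 m and y of steel_block in the frame of tray between -0.065 and 0.065 m and z of steel_block in the frame of tray between 0 and 0.013 m and angle between steel_block's own z axis and vertical below 0.16 rad and linear speed of each of steel_block, ring_clamp, red_pusher below 0.03 m/s and contact force between each of steel_block, ring_clamp, red_pusher and the fingers below 0.3 N and x of ring_clamp in the frame of tray between -0.115 and 0.115 m and y of ring_clamp in the frame of tray between -0.075 and 0.075 m and z of ring_clamp in the frame of tray between 0 and 0.025 m and angle between ring_clamp's own x axis and vertical between 1.41 and 1.73 rad and x of red_pusher in the frame of tray between -0.118 and 0.118 m and y of red_pusher in the frame of tray between -0.078 and 0.078 m and z of red_pusher in the frame of tray between 0 and 0.024 m and angle between red_pusher's own x axis and vertical between 1.41 and 1.73 rad); the robot touches nothing.
It fails at once if a bystander (blue pusher, black rubber block, tin, hammer or cup) is moved by more than 30 mm (distance of any of rubber_block, blue_pusher, tin, hammer, cup from where it was at the start of the episode above 0.03 m).
It fails at once if the steel block is dropped into the tray (faster than 0.8 m/s inside it, a fall of over 30 mm) (horizontal distance between steel_block and tray below 0.14 m and height (world z) of steel_block below 0.04 m and linear speed of steel_block above 0.8 m/s).
It also fails if it takes over 67 s, if anything falls off the work surface, if the arm or the gripper's body presses on something with over 40 N, if the wrist force passes 120 N, or if a joint passes its speed limit or range.

## Working session

There is one attempt and no reset: what is moved stays moved. The work goes in short steps, each a Python script; the robot and the scene stay as the last script left them, time stands still between calls to the robot, and variables do not carry over. Pictures are saved under pics/ and viewed, at most 10 in all, crops included, and the job is handed in when it is done.

```bash
mkdir -p pics; ls; python3 - <<'E'
from workcell import bot
import cv2,numpy as np,pickle
for n in("top","side"):
    c=bot.capture(n); cv2.imwrite(f"pics/{n}0.png",cv2.cvtColor(c["frame"],cv2.COLOR_RGB2BGR))
    pickle.dump(c,open(n+"0.pkl","wb"))
    print(n,{k:np.round(v,4).tolist() if not isinstance(v,(str,dict)) else v for k,v in c.items() if k!="frame"})
print(bot.get_obs()["clock"],bot.get_obs()["finger_gap"],bot.tip_reach)
E
```

```text
pics
top {'camera_matrix': [[502.8596, 0.0, 319.9386], [0.0, 502.8596, 241.0566], [0.0, 0.0, 1.0]], 'eye': [0.4618, 0.0208, 1.0236], 'rotation': [[-0.0051, 0.9994, -0.0356], [-0.9998, -0.0044, 0.0217], [0.0216, 0.0357, 0.9991]]}
side {'camera_matrix': [[556.2497, 0.0, 316.2943], [0.0, 556.2497, 240.4502], [0.0, 0.0, 1.0]], 'eye': [0.2744, -0.8155, 0.8695], 'rotation': [[0.9587, 0.2076, -0.1942], [-0.2837, 0.6547, -0.7007], [-0.0184, 0.7269, 0.6865]]}
0.1 0.9989416421712942 0.025
```

View pics/top0.png

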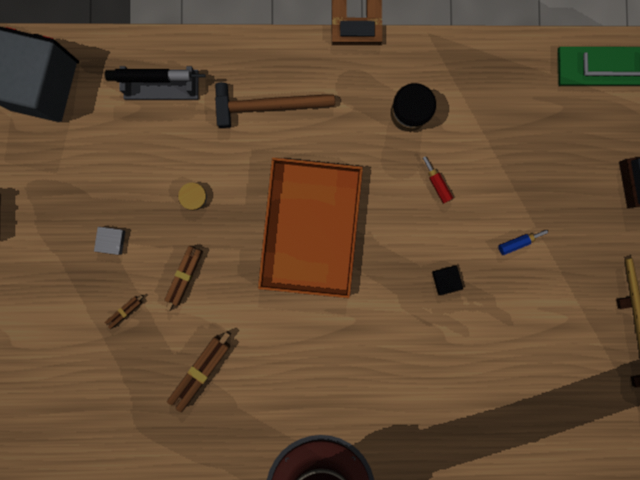

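View pics/side0.png

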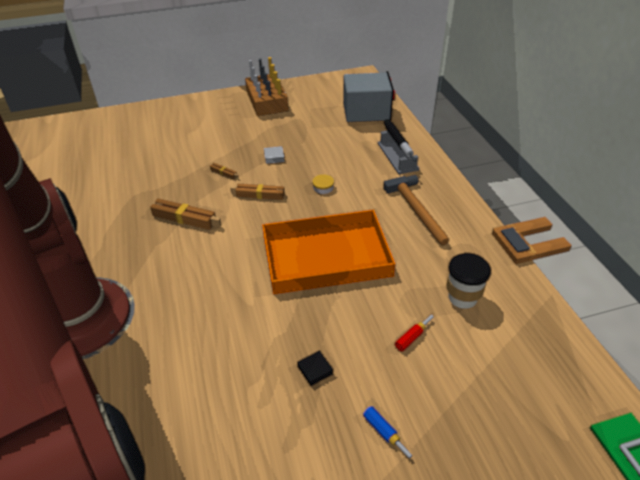

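The top view looks down with +x up and +y left.

- **Clamp candidates:** small at (126,311), middle at (184,276) and large at (201,371). The middle one is about 66 px long, or roughly 0.13 m, so it fits.
- **Block candidates:** bright steel at (110,240), black rubber at (448,280).
- **Pusher candidates:** red at (437,180), blue at (515,244).
- **Tray:** about (312,228).

Next I'll check these choices in one enlarged crop.

```bash
cat > h.py <<'E'
import numpy as np,cv2
def world(c,uv,z):
    uv=np.atleast_2d(np.asarray(uv,float)); K=np.array(c["camera_matrix"])
    r=np.c_[(uv-K[:2,2])/[K[0,0],K[1,1]],np.ones(len(uv))]*[1,-1,-1]
    d=r@np.array(c["rotation"]).T; e=np.array(c["eye"])
    return (e+d*((z-e[2])/d[:,2])[:,None])[:,:2]
E
python3 - <<'E'
import pickle,cv2,numpy as np
c=pickle.load(open("top0.pkl","rb")); f=cv2.cvtColor(c["frame"],cv2.COLOR_RGB2BGR)
T=[]
for x,y in((85,215),(140,235),(400,145),(255,145)):   # origins, 80x60 -> 5x  (400x300 each)
    g=(120,165) if x==255 else None
    w,h=(130,97.5) if g else (80,80*.75)
    if x==140: w,h=(110,82.5)
    if x==255: h=97;x,y,w,h=245,145,230/1.0,172
    s=400/w
    t=cv2.resize(f[y:y+int(h),x:x+int(w)],(400,300),interpolation=cv2.INTER_CUBIC)
    t=cv2.convertScaleAbs(t,alpha=1.5)
    for i in range(0,int(w),10):
        cv2.putText(t,str(x+i),(int(i*s),8),0,.28,(255,255,255),1); cv2.line(t,(int(i*s),10),(int(i*s),14),(255,255,255),1)
    for i in range(10,int(h),10):
        cv2.putText(t,str(y+i),(0,int(i*300/int(h))+3),0,.28,(255,255,255),1); 
    T.append(t)
cv2.imwrite("pics/crop1.png",np.vstack([np.hstack(T[:2]),np.hstack(T[2:])]))
E
```

```text
(no output)
```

View pics/crop1.png

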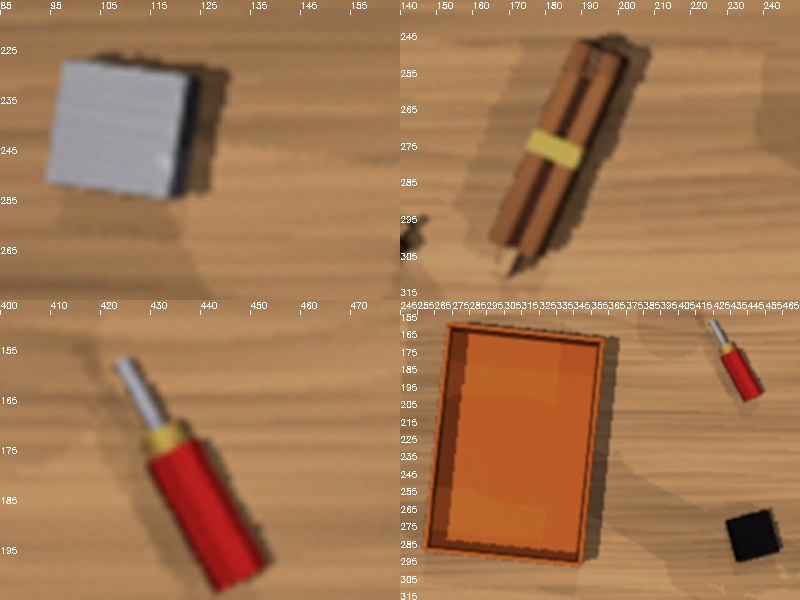

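The crop confirms the choices:

- **Bright block:** top-face corners (97.8,226.6), (122.6,229.8), (119,254.4) and (94.2,251.2).
- **Middle clamp:** brass band at about (182,275.5), with the pale wedge at the lower end near (171,308).
- **Red pusher:** handle runs (448.4,200.4) to (434.2,175), rod tip at (425,157).

Now I'll compute world positions and check the sizes.

```bash
python3 - <<'E'
import pickle,numpy as np
from h import world
from workcell import bot
np.set_printoptions(precision=4,suppress=True)
c=pickle.load(open("top0.pkl","rb"))
def rep(n,w):
    print(n,"centre",w.mean(0),"sides",np.linalg.norm(np.roll(w,-1,0)-w,axis=1),"ang",np.degrees(np.arctan2(*(np.roll(w,-1,0)-w).T[::-1])))
sb=world(c,np.array([(64,58),(188,74),(170,197),(46,181)])/5+[85,215],.018); rep("steel",sb)
cl=world(c,(np.array([(490,240),(578,42),(550,147)])-[400,0])/[3.636,3.659]+[140,235],.024); rep("clamp",cl[:2]); print(cl[2])
pu=world(c,np.array([(242,277),(171,150),(125,60)])/5+[400,145],.011); rep("pusher",pu)
tr=world(c,(np.array([(449,24),(605,38),(580,266),(425,252)])-[400,0])/[1.739,1.744]+[245,145],.04); rep("tray",tr)
rep("rubber",world(c,[(448,280)],.018)); rep("tin",world(c,[(192,196)],.022)); rep("smallclamp",world(c,[(126,311)],.01))
E
```

```text
steel centre [0.5005 0.4186] sides [0.0493 0.0493 0.0492 0.0492] ang [-97.6338 172.2402  82.3187  -7.6518]
clamp centre [0.4346 0.2817] sides [0.1162 0.1162] ang [-23.8234 156.1766]
[0.4312 0.2731]
pusher centre [ 0.6263 -0.2378] sides [0.0592 0.0412 0.1003] ang [  28.6      26.4438 -152.285 ]
tray centre [0.5228 0.0166] sides [0.1773 0.2585 0.1744 0.2575] ang [-95.2034 173.2838  84.489   -6.0814]
rubber centre [ 0.4183 -0.2577] sides [0.] ang [0.]
tin centre [0.5882 0.2531] sides [0.] ang [0.]
smallclamp centre [0.3602 0.3857] sides [0.] ang [0.]
```

```bash
cat >> h.py <<'E'
from workcell import bot
TC=np.array([.5228,.0166]); TA=np.radians(-5.9)
def tray(x,y): return TC+np.array([[np.cos(TA),-np.sin(TA)],[np.sin(TA),np.cos(TA)]])@[x,y]
def R(a):
    y=np.array([np.cos(a),np.sin(a),0]); z=np.array([0,0,-1.]); return np.c_[np.cross(y,z),y,z]
# pick xy, closing angle, TCP height; place xy, closing angle (degrees)
JOBS=dict(block=((.5005,.4186),-7.65,.027,tray(-.062,-.057),-5.9),
 clamp=((.430,.271),-24+90,.030,tray(-.018,.022),-5.9+90),
 pusher=((.6145,-.2487),28+90,.029,tray(.06,-.04),-5.9+90+90))
def branch(j):
    p,a,z,q,b=JOBS[j]; best=None
    for k in(0,180,-180):
        s=[bot.inverse_kinematics(np.r_[xy,h],R(np.radians(t+k))) for xy,t in((p,a),(q,b)) for h in(z,.16)]
        if all(x is not None for x in s):
            m=max(abs(x[6]) for x in s)
            if best is None or m<best[0]: best=(m,k)
    return best
def pick(j,k,up=.16):
    p,a,z,_,_=JOBS[j]; o=R(np.radians(a+k))
    bot.reach(np.r_[p,up],o); bot.move_linear(np.r_[p,z],velocity=.12)
    f=bot.get_obs()["contact_force"]; bot.grab(); s=bot.get_obs()
    bot.move_linear(np.r_[p,up],velocity=.15); t=bot.get_obs()
    print(j,"down f",np.round(f,1),"gap",s["finger_gap"],"->",t["finger_gap"],"grip",t["grasp_force"],"clock",t["clock"])
def place(j,k,up=.16):
    _,_,z,q,b=JOBS[j]; o=R(np.radians(b+k))
    bot.reach(np.r_[q,up],o); bot.move_linear(np.r_[q,z+.0065],velocity=.1)
    f=bot.get_obs()["contact_force"]; bot.release(); bot.hold(.3); g=bot.get_obs()["contact_force"]
    bot.move_linear(np.r_[q,up],velocity=.15)
    print(j,"placed f",np.round(f,1),np.round(g,1),"clock",bot.get_obs()["clock"])
E
python3 - <<'E'
from h import *
import pickle
pu=world(pickle.load(open("top0.pkl","rb")),np.array([(242,277),(171,150)])/5+[400,145],.011); print(pu.mean(0))
for j in JOBS: print(j,branch(j),JOBS[j][3])
k=branch("block")[1]; pick("block",k)
c=bot.capture("side"); cv2.imwrite("pics/s1.png",cv2.cvtColor(c["frame"],cv2.COLOR_RGB2BGR))
E
```

```text
[ 0.60534906 -0.2486408 ]
block (np.float64(1.4815728518761853), 0) [ 0.45526925 -0.03372492]
clamp (np.float64(0.7656670851887386), 0) [0.50715679 0.04033373]
pusher (np.float64(0.8078907660666632), -180) [ 0.57837047 -0.02935566]
block down f [-0.2  0.2 -0.9] gap 0.5665075334703906 -> 0.5634569883338981 grip 64.16146159172058 clock 6.6583
```

View pics/s1.png

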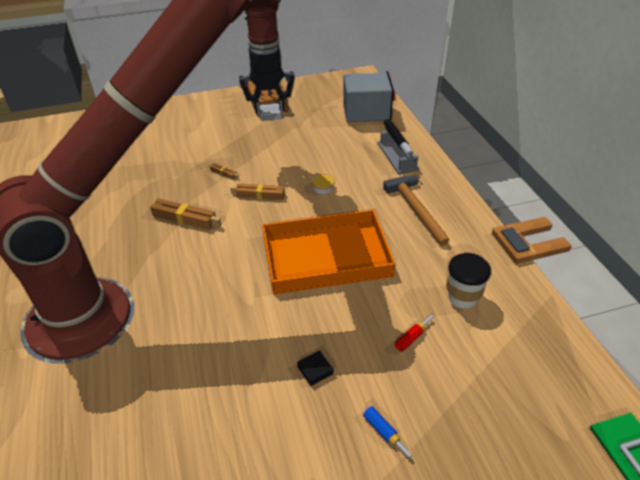

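The side picture shows the block held level between the fingers at (270,112), and the bystanders have not moved. I'll place it and pick the clamp. I also measured the pusher's handle centre more exactly at (0.605,-0.249), so I'm updating that.

```bash
sed -i 's/pusher=((.6145,-.2487)/pusher=((.6053,-.2486)/' h.py; python3 - <<'E'
from h import *
place("block",0)
bot.reach(np.r_[JOBS["clamp"][0],.16],R(np.radians(66)))
c=bot.capture("top"); cv2.imwrite("pics/t2.png",cv2.cvtColor(c["frame"],cv2.COLOR_RGB2BGR))
E
```

```text
block placed f [-0.6 -0.  -2.7] [ 0.9 -0.  -0.9] clock 11.5417
```

View pics/t2.png

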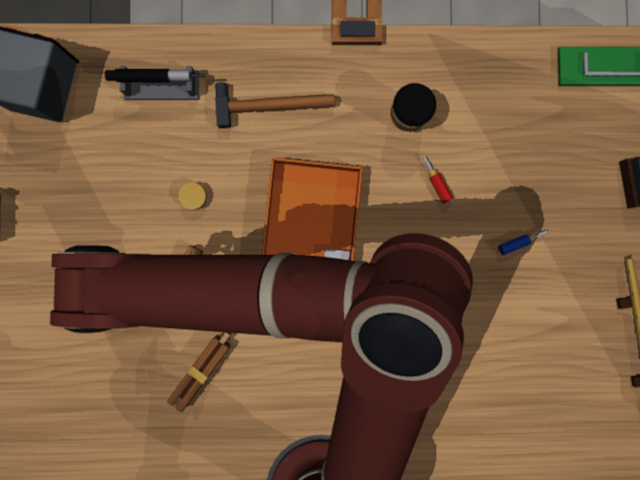

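The top view shows the block's far edge lying in the tray around (338,254), where it was planned. The arm hides the rest. Next is the clamp.

```bash
python3 - <<'E'
from h import *
pick("clamp",0); place("clamp",0)
b=branch("pusher"); print(b)
bot.reach(np.r_[JOBS["pusher"][0],.16],R(np.radians(JOBS["pusher"][1]+b[1])))
c=bot.capture("side"); cv2.imwrite("pics/s3.png",cv2.cvtColor(c["frame"],cv2.COLOR_RGB2BGR)); print(bot.get_obs()["clock"])
E
```

```text
clamp down f [-0.   0.3  0.4] gap 0.30947277107586735 -> 0.31592441064873683 grip 60.3111469745636 clock 15.825
clamp placed f [-0.4 -0.7 -1.9] [-0.1 -0.7  0.2] clock 20.05
(np.float64(1.2990167735546267), -180)
21.5083
```

View pics/s3.png

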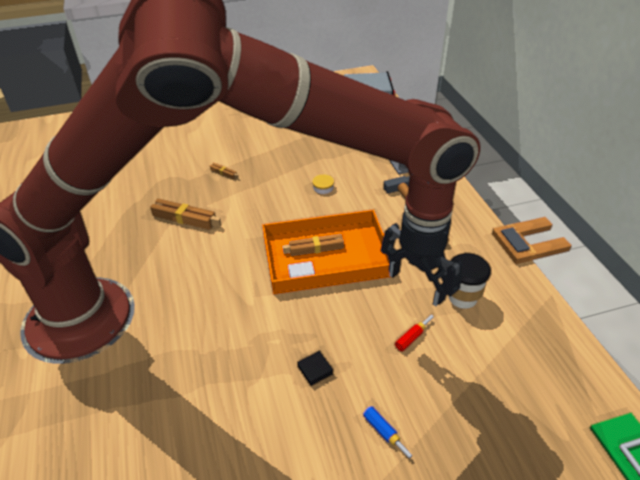

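The clamp and the block lie flat and apart in the tray, clamp at (315,245) and block at (300,269). The gripper is above the red pusher at (412,335). I'll check the clearance to the cup, then pick and place the pusher.

```bash
python3 - <<'E'
from h import *
import pickle
cup=world(pickle.load(open("top0.pkl","rb")),[(414,105)],.095)[0]; d=np.linalg.norm(cup-JOBS["pusher"][0]); print("cup",cup,d)
assert d>.1
pick("pusher",-180)
if bot.get_obs()["finger_gap"]>.1: place("pusher",-180)
bot.reach([.3,-.5,.25],R(np.radians(-60)))
for n in("top","side"):
    c=bot.capture(n); cv2.imwrite(f"pics/{n}4.png",cv2.cvtColor(c["frame"],cv2.COLOR_RGB2BGR))
a=cv2.imread("pics/top4.png"); b=cv2.imread("pics/side4.png")
cv2.imwrite("pics/end.png",np.hstack([cv2.resize(a[130:310,90:540],(450,180)),cv2.resize(b[190:310,240:420],(270,180))]))
cv2.imwrite("pics/end.png",np.vstack([cv2.resize(a,(400,300)).repeat(1,0),cv2.resize(b[195:305,247:407],(400,275))]))
E
```

```text
cup [ 0.7491857  -0.17700826] 0.16071239012186161
pusher down f [-0.4 -0.1 -0.2] gap 0.24018514722954795 -> 0.23840646654966693 grip 59.62995434179902 clock 24.6333
pusher placed f [ 0.1  0.8 -0.7] [0.5 1.3 0.2] clock 28.8417
```

View pics/end.png

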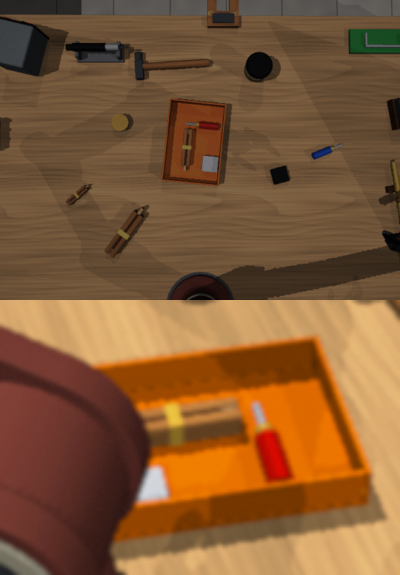

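The pusher, clamp and block are in the tray and the bystanders are in place. I'll take one enlarged look to see whether the rod rests on the clamp.

```bash
python3 -c "
import cv2
a=cv2.imread('pics/top4.png')[150:300,255:375]
cv2.imwrite('pics/z.png',cv2.convertScaleAbs(cv2.resize(a,None,fx=4,fy=4,interpolation=cv2.INTER_CUBIC),alpha=1.5))"
```

```text
(no output)
```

View pics/z.png

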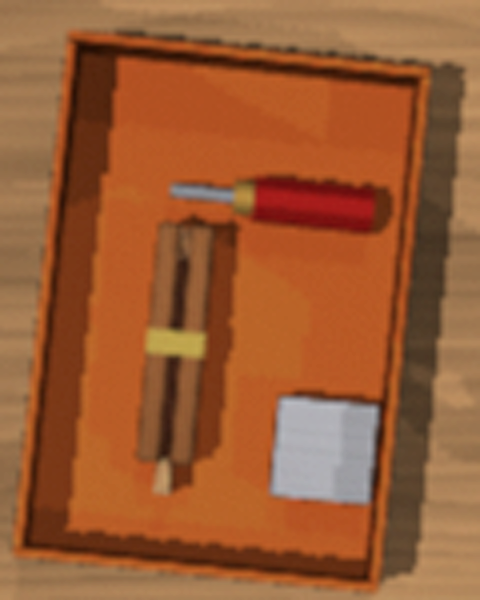

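All three pieces are separate: the rod at (205,192) clears the clamp's end at about y=225. The block at (326,449) sits close to the wall, so I'll check its coordinates numerically before handing in.

```bash
python3 - <<'E'
from h import *
import pickle
c=pickle.load(open("top0.pkl","rb"))
q=world(c,np.array([(281,396),(379,401),(372,502),(271,495)])/4+[255,150],.023)
M=np.array([[np.cos(TA),-np.sin(TA)],[np.sin(TA),np.cos(TA)]])
t=(q-TC)@M; print(t.round(4),t.mean(0),np.linalg.norm(np.roll(q,-1,0)-q,axis=1))
if abs(t.mean(0)[1])<.0635 and abs(t.mean(0)[0])<.1: print(bot.finish_job(),bot.get_obs()["clock"])
E
```

```text
[[-0.0382 -0.0322]
 [-0.0358 -0.081 ]
 [-0.0862 -0.0823]
 [-0.0876 -0.032 ]] [-0.06194719 -0.0568687 ] [0.04890679 0.05035244 0.05036281 0.04943999]
the job is handed in; nothing more can be done
the job is handed in; nothing more can be done
```

I packed the steel block first, then the ring clamp and the red pusher; all three lay flat and apart on the tray floor in the last pictures, no bystander had visibly moved, and the job is handed in (about 30 s on the clock, no verdict shown).

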